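# Move the hanging sample tray to the scanning fork

## Robot

A 6-joint arm with a two-finger parallel gripper is mounted at the origin on the work surface. World frame = base frame: x ahead of the robot, y to its left, z up, the work surface at z = 0. Lengths are in mm, angles in rad, forces in N, time in s.
With the tool pointing down it reaches from about 275 to 1000 mm from the base axis. Payload 8.4 kg.
Tool frame: the origin (TCP) lies midway between the tips of the shut fingers; the grasp point (between the pads) lies 19 mm behind it; z points along the fingers, x is the direction in which the jaws open and shut, and the axes are right-handed (so a half turn about z gives the same grasp; the last joint's range is limited). The gripper opens to 85 mm and grips with 20 to 120 N. Pads are 22 mm wide; open, the fingers measure 114 mm over their backs; the gripper's body (76 mm by 85 mm) begins 54 mm behind the grasp point. The pads swing forward as they close: fully open they stand 13 mm farther back than shut.
Start: joints at [-1.244, 0.353, 1.633, -0, 1.155, -0.002], TCP at [201.816, -591.522, 231.281] pointing down, gripper open.
Joint ranges: [-2.63, 2.63], [-0.92, 2.1], [0.06, 2.66], [-1.3, 4.44], [0, 2.69], [-3.02, 3.02]. Speed limits (rad/s): [2.22, 2.22, 2.79, 3.14, 3.14, 3.14].

## Interface

Orientations are given as [roll, pitch, yaw] about the fixed x, y, z axes, in that order (R = Rz(yaw) Ry(pitch) Rx(roll)).
In Python, from rig import sense, grab_frame, camera_model, job gives the robot as it stands.
- The arm moves only by the tool arm_command, never from a script. Its argument "plan" is a list of rows, each an object with "translation": the shift along the tool's x, y, z in cm, a list of three; "twist": the turn about the tool's z in rad; "gripper": the opening, from 0 (shut) to 1 (fully open). A call has exactly 5 rows; each row is the pose to reach, as a shift and turn from the pose measured when the call began, along the tool's axes at that moment; what a row does not reach only later rows make up. A row lasts 1/12 s, in which the tool goes at most 41.7 mm and 7.16 degrees, less where a joint would pass 70% of its speed; a pose out of reach is approached as far as the arm can. A call with a gripper value outside its range is refused whole. The fingers move at their own pace and stop on an object; "squeeze" is the grip in N (left out, the last holds). Time passes only in rows, so rows that repeat a pose let the fingers close, or fill a call up. It gives the time, the measured TCP pose, the force and the opening at its end, in the units of the state.
- sense(): the state, without advancing time (a new reading comes with each control period).
- grab_frame(name): name is "scene" or "top" or "wrist"; returns the picture (384x512x3 uint8, blue, green, red); there is no depth.
- camera_model(name): a dict with "fx", "fy", "cx", "cy" (pixels), "pose" (4x4, takes a point from camera to world coordinates). Camera axes: x right, y down, z forward; pixel columns grow to the right and rows downward; lengths in mm; the calibration is good to about 2 mm. The wrist camera is an equidistant fisheye: a pixel r from the principal point sees the ray r / f radians off the axis. A picture is of the moment at which its call begins: read the wrist's pose just before it. camera_model takes no time and is no camera call; for the wrist camera it gives the pose at the moment of the call.
- job.sign_off(): hands the job in, once; it reports no verdict.
The state is a dict: "clock": time; "qpos": joint angles; "qvel": joint speeds; "joint_efforts": joint torques, N m; "eef_pos": TCP position; "tcp_rot": TCP orientation; "contact_force": force on the tool from outside, world axes, zero at the start; "wrist_torque": the same for the moment, N m; "opening": opening from 0.0 (shut) to 1.0 (fully open).
Only numpy, scipy, OpenCV 4.12 (cv2) and the standard library are available. Lean on these libraries where they do the work, as an engineer would, in place of code of your own. Each camera call takes 0.05 s, during which the arm holds its last target.

## Task

Take the hanging sample tray by its orange grip and move it from the white-footed storage stand to the black-footed scanning stand without setting it down on the way, keeping it level so that the three resin samples stay put. Hang its bar in the notches of the scanning fork, fully down in both notches and centred between the arms; that fork's reach is set by hand and not measured, so find the notches by feel and never press or drop the tray hard on it. Leave everything else on the bench where it is.

Things in the scene. Friction and masses are not known exactly. Their poses are not given: they have to be found in the camera images.
- tray_bar (a point): Middle of the bar (and of its orange grip) of the hanging sample tray, loose, 0.35-0.7 kg. The flat bar lies along y: 150 mm long, 16 mm wide (x), 10 mm high; its middle 52 mm is the grip, 16 mm wide, 22 mm high: grasp it across x from above. The bar's ends stick out 27 mm beyond the straps and rest on a fork's two arms. x points to the stand's column while it hangs there, z up.
- tray_pan (a point): Centre of the underside of the same tray, 125 mm below the bar's middle; same axes. Grey metal pan 104 (x) x 96 (y) mm, 3 mm floor, rim 14 mm high; two straps 16 mm wide, 3 mm thick rise at y = +-46.5 mm to the bar. Three resin pucks stand loose in it.
- store: Storage stand, fixed: white foot 110 x 110 mm, 40 mm aluminium column, bright aluminium fork that carries the tray at the start. Origin on the bench under the column's axis; the fork sticks out along -x; z up. Fork: two arms 8 mm wide at y = +-62 mm, tops 200 mm above the bench, joined by a yoke 41-53 mm from the axis. The straps pass between the arms: lift the bar over the tips and bring it out along -x.
- store_notch (a point): Middle of the storage fork's notch floors (194 mm up), where the bar's ends lie at the start; axes of the stand. Profile of each arm, distances from the column axis along -x: rear wall, front at 115 mm, top 25 mm above the arm; notch 6 mm deep, floor 115-134 mm (3 mm longer than the bar is wide), square step up to the arm's top at 134 mm; flat run 134-191 mm; upturned tip 191-201 mm, 12 mm above the arm.
- receiver: Scanning stand, fixed: black foot 110 x 110 mm, 40 mm column, black clamp head, blue fork of exactly the storage fork's shape and height. Origin on the bench under the column's axis, fork along -x, z up. Bar centre is 205 mm above the bench when on the flat run, 199 mm when seated on the notch floors. The tray may not press or knock on this stand with more than 35 N.
- clamp_head (a point): Scanning stand's column axis at the height of its arms' tops (200 mm); axes of the stand. An orange thumb knob on top reaches 226 mm. The head clamps the fork's bar; the fork's reach was set by hand and is NOT measured: the whole fork lies up to 16 mm nearer to or farther from the axis, along x, than the storage fork from its own. The clamp does not give under gentle pushes (below 50 N).
- sample_a_mid (a point): Centre of a loose resin sample puck, 25 mm diameter, 16 mm high, 12 g, standing in the tray.
- sample_b_mid (a point): Centre of the second resin puck, same size, in the tray.
- sample_c_mid (a point): Centre of the third resin puck, same size, in the tray.
- objective: Bystander: steel microscope objective standing upright, 34 mm diameter, 66 mm high; origin under its centre.
- lens_cap: Bystander: red lens cap, 44 mm diameter, 12 mm high; origin under its centre.
- driver: Bystander: screwdriver, 160 mm long, lying on the bench.
- brush: Bystander: brush, 170 mm long, lying on the bench.
- jar: Bystander: closed amber glass jar, 56 mm diameter, 70 mm high; origin under its centre.
- mouse: Bystander: black computer mouse, 105 x 60 x 32 mm; origin under its centre.

How it is judged (in metres and radians):
On the way, in this order (a step that is already met when the one before it is completed fails the run):
1. the tray is lifted clear of the storage fork (contact force between tray and store below 0.05 N and height (world z) of tray_bar above 0.215 m), for 0.2 s.
2. the tray has been brought to the scanning fork, which carries some of its weight (contact force between tray and receiver above 1 N), for 0.1 s.
At the end, for the whole second after the job is handed in: The tray hangs at rest on the scanning fork, its bar down in both notches (bar centre 196 to 201.5 mm above the bench, level within 0.05 rad, square to the fork within 0.12 rad, within 10 mm of the middle between the arms), with all three samples standing in the tray (z of tray_bar in the frame of receiver between 0.196 and 0.2015 m and y of tray_bar in the frame of receiver between -0.01 and 0.01 m and x of tray_bar in the frame of receiver between -0.145 and -0.104 m and angle between tray_bar's own z axis and vertical below 0.05 rad and angle between the x axis of tray_bar and the x axis of receiver, either way round below 0.12 rad and contact force between tray and receiver above 1.5 N and linear speed of tray below 0.02 m/s and z of each of sample_a_mid, sample_b_mid, sample_c_mid in the frame of tray_bar below -0.105 m); the robot touches nothing.
It fails at once if the tray is tilted by more than 0.2 rad (angle between tray_bar's own z axis and vertical above 0.2 rad).
It fails at once if the tray presses or knocks on the scanning stand with more than 35 N (contact force between tray and receiver above 35 N).
It fails at once if the tray is set down (its bar lower than 180 mm, so its underside lower than 55 mm, above the bench) (height (world z) of tray_bar below 0.18 m).
It fails at once if a sample leaves the tray or tips over (angle between any of sample_a_mid, sample_b_mid, sample_c_mid's own z axis and vertical above 0.6 rad or z of any of sample_a_mid, sample_b_mid, sample_c_mid in the frame of tray_bar above -0.09 m or z of any of sample_a_mid, sample_b_mid, sample_c_mid in the frame of tray_bar below -0.13 m).
It fails at once if something else on the bench is moved by more than 15 mm (distance of any of objective, lens_cap, driver, brush, jar, mouse from where it was at the start of the episode above 0.015 m).
It also fails if it takes over 72 s, if anything falls off the work surface, if the arm or the gripper's body presses on something with over 40 N, if the wrist force passes 120 N, or if a joint passes its speed limit or range.

## Working session

There is one attempt and no reset: what is moved stays moved. The work goes in short steps, Python scripts to look and compute and a tool call to move; the robot and the scene stay as the last step left them, time stands still between calls to the robot, and variables do not carry over. Pictures are saved under pics/ and viewed, and the job is handed in when it is done.

Besides the shell and the picture viewer there is one more tool, called by a JSON object that holds its "fn" and its "kwargs", one argument or row to a line. arm_command: Moves the arm, as the interface text tells. Its arguments: {"type":"object","properties":{"plan":{"type":"array","items":{"type":"object","properties":{"translation":{"type":"array","items":{"type":"number"}},"twist":{"type":"number"},"gripper":{"type":"number"}}}},"squeeze":{"type":"number"}},"required":["plan"]}

```bash
ls; mkdir -p pics
python3 - <<'E'
from rig import sense, grab_frame, camera_model, job
import cv2
s=sense(); print(s)
for n in ("scene","top","wrist"):
    m=camera_model(n); print(n,m)
    cv2.imwrite(f"pics/{n}0.png",grab_frame(n))
E
```

```text
pics
{'clock': 0.0, 'qpos': array([-1.24441145e+00,  3.53639782e-01,  1.63415449e+00,  1.49283686e-05,
        1.15517602e+00, -2.41365263e-03]), 'qvel': array([-7.37863276e-05, -5.89269559e-04, -1.33511649e-05, -1.31060864e-03,
        7.04632292e-04,  1.53143686e-03]), 'joint_efforts': array([-9.66705411e-04, -6.05260777e+01, -3.42074561e+01, -1.40135476e-04,
        9.29710484e-03, -1.76953159e-05]), 'eef_pos': array([ 201.6589415 , -591.06635827,  230.55818669]), 'tcp_rot': array([-3.14157568e+00,  1.37760196e-03, -1.24200382e+00]), 'contact_force': array([ 0.37956515,  0.0680377 , -0.16291239]), 'wrist_torque': array([0.00536318, 0.00973113, 0.01591059]), 'opening': 1.0026736344732967}
scene {'fx': 410.4798366095022, 'fy': 410.4798366095022, 'cx': 255.43435747815423, 'cy': 196.2414102141212, 'pose': array([[ 4.70727205e-01,  4.80812282e-01, -7.39753640e-01,
         1.44332321e+03],
       [ 8.81952782e-01, -2.33643788e-01,  4.09352991e-01,
        -4.98811170e+02],
       [ 2.39831028e-02, -8.45121370e-01, -5.34036217e-01,
         7.63676915e+02],
       [ 0.00000000e+00,  0.0
[... 272 characters left out ...]
18021e-01,  8.60630357e-03,  9.48061987e-03,
        -3.43264864e+00],
       [-1.00198880e-02, -6.49452859e-02, -9.97838520e-01,
         1.43532518e+03],
       [ 0.00000000e+00,  0.00000000e+00,  0.00000000e+00,
         1.00000000e+00]])}
wrist {'fx': 297.3186396354542, 'fy': 297.3186396354542, 'cx': 256.5312394172993, 'cy': 189.24850418958823, 'pose': array([[ 3.22547566e-01, -9.11915184e-01, -2.53719855e-01,
         2.66209682e+02],
       [-9.46553065e-01, -3.10914668e-01, -8.58449963e-02,
        -5.70101893e+02],
       [-6.01868823e-04,  2.67848401e-01, -9.63460882e-01,
         3.73408440e+02],
       [ 0.00000000e+00,  0.00000000e+00,  0.00000000e+00,
         1.00000000e+00]])}
```

View pics/scene0.png

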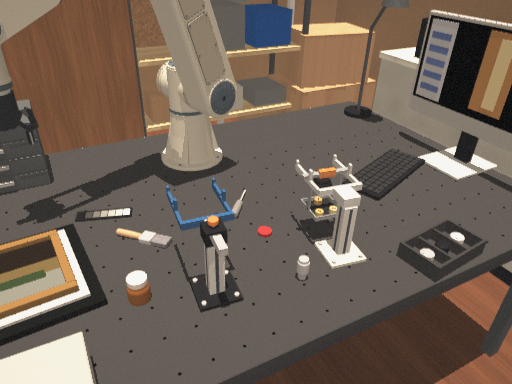

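View pics/top0.png

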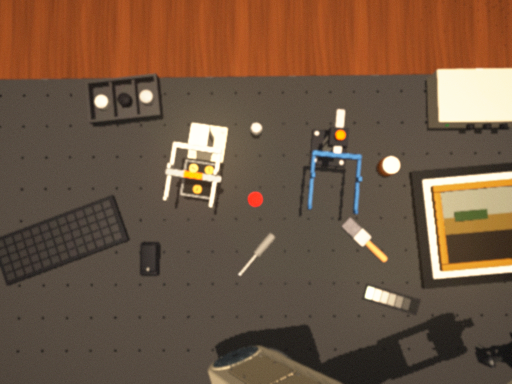

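View pics/wrist0.png

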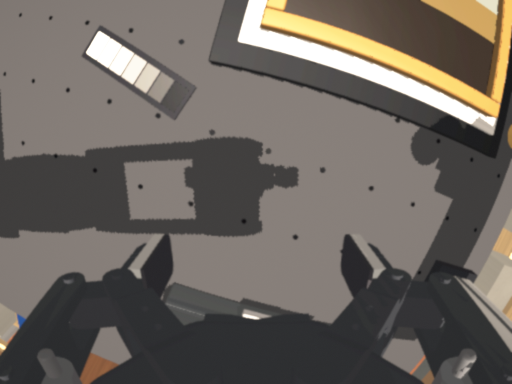

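The top view shows the storage stand at about (200,165) with the orange grip near (195,176), and the blue fork at about (335,180). I'll zoom in on both.

Run:
```python
import cv2
im=cv2.imread("pics/top0.png")
a=cv2.resize(im[110:215,150:250],None,fx=5.5,fy=5.5,interpolation=cv2.INTER_CUBIC)
b=cv2.resize(im[100:220,290:410],None,fx=5,fy=5,interpolation=cv2.INTER_CUBIC)
cv2.imwrite("pics/ta.png",a);cv2.imwrite("pics/tb.png",b)
```

```text
(no output)
```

View pics/ta.png

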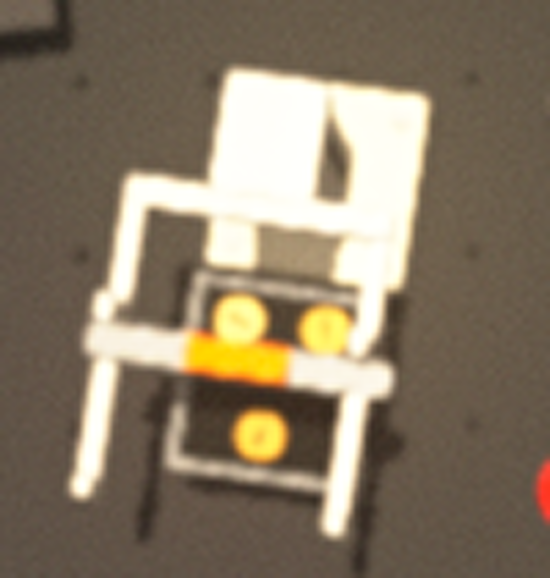

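View pics/tb.png

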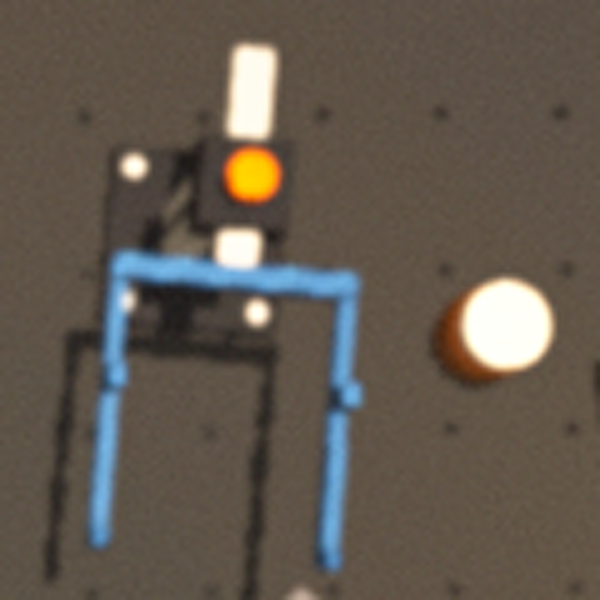

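```bash
cat > h.py <<'E'
import numpy as np, cv2
def ray(m,u,v,fish=False):
    x=(u-m['cx'])/m['fx'];y=(v-m['cy'])/m['fy']
    if fish:
        r=np.hypot(x,y); s=np.sin(r)/r if r>1e-9 else 1; d=np.array([x*s,y*s,np.cos(r)])
    else: d=np.array([x,y,1.])
    return m['pose'][:3,3],m['pose'][:3,:3]@d
def onz(m,u,v,z,fish=False):
    o,d=ray(m,u,v,fish); return o+d*(z-o[2])/d[2]
def proj(m,p,fish=False):
    c=m['pose'][:3,:3].T@(np.asarray(p,float)-m['pose'][:3,3])
    if fish:
        t=np.arctan2(np.hypot(c[0],c[1]),c[2]);n=np.hypot(c[0],c[1]);x,y=c[0]/n*t,c[1]/n*t
    else: x,y=c[:2]/c[2]
    return np.array([m['cx']+m['fx']*x,m['cy']+m['fy']*y])
def mask(im,lo,hi):
    return cv2.inRange(cv2.cvtColor(im,cv2.COLOR_BGR2HSV),np.array(lo),np.array(hi))
E
python3 - <<'E'
from rig import camera_model
from h import *
np.set_printoptions(precision=1,suppress=True)
m=camera_model("top"); im=cv2.imread("pics/top0.png")
hsv=cv2.cvtColor(im,cv2.COLOR_BGR2HSV)
print('grip px hsv',hsv[175,195],'blue',hsv[185,312],'knob',hsv[134,340],'puck',hsv[189,197])
b=mask(im,(95,90,60),(115,255,255)); b[:, :290]=0;b[:,380:]=0
n,l,st,c=cv2.connectedComponentsWithStats(b); print(st[1:],c[1:])
vs,us=np.where(b>0)
for nm,sel in(('L',us+(-(vs-155)*-.06)<320),('R',us>345)):
    s=sel&(vs>165)
    P=np.array([onz(m,u,v,200)[:2] for u,v in zip(us[s],vs[s])],np.float32)
    vx,vy,x0,y0=cv2.fitLine(P,cv2.DIST_L2,0,.01,.01).ravel()
    if vx<0: vx,vy=-vx,-vy
    print(nm,len(P),'dir yaw',np.arctan2(vy,vx),'pt',x0,y0,'min/max along',P[:,0].min(),P[:,0].max())
y=(vs<162)&(us>316)&(us<357);P=np.array([onz(m,u,v,200)[:2] for u,v in zip(us[y],vs[y])],np.float32)
vx,vy,x0,y0=cv2.fitLine(P,cv2.DIST_L2,0,.01,.01).ravel();print('yoke',np.arctan2(vy,vx),x0,y0)
# orange things
o=mask(im,(8,170,200),(20,255,255))
n,l,st,c=cv2.connectedComponentsWithStats(o)
for i in range(1,n):
    if st[i,4]>20: print('or',st[i],c[i],onz(m,*c[i],210),onz(m,*c[i],226))
E
```

```text
grip px hsv [ 26 241 255] blue [104 111 206] knob [ 25 255 255] puck [ 21 180 250]
[[308 150  54  64 695]] [[335.3 172.8]]
L 169 dir yaw -0.10153503 pt 602.2217 -138.44325 min/max along 544.30396 657.65314
R 196 dir yaw -0.09604348 pt 594.07056 -261.79745 min/max along 529.86597 656.5103
yoke 1.4694173 687.2287 -208.05296
or [335 130  11  10  39] [339.9 134.4] [ 741.  -217.8  210. ] [ 738. -215.  226.]
or [184 176  18   4  22] [192.5 177.9] [627.2 179.  210. ] [625.6 176.6 226. ]
or [ 433  180   79   90 1293] [461.9 224.6] [ 496.7 -535.2  210. ] [ 496.8 -528.2  226. ]
```

Run:
```python
from rig import camera_model
from h import *
np.set_printoptions(precision=1,suppress=True)
m=camera_model("top"); im=cv2.imread("pics/top0.png")
hsv=cv2.cvtColor(im,cv2.COLOR_BGR2HSV)
o=mask(im,(5,195,180),(28,255,255))
n,l,st,c=cv2.connectedComponentsWithStats(o)
for i in range(1,n):
    if 20<st[i,4]<500:
        print('or',st[i],c[i],onz(m,*c[i],210),onz(m,*c[i],226)[:2])
        vs,us=np.where(l==i);P=np.array([onz(m,u,v,210)[:2] for u,v in zip(us,vs)],np.float32)
        print(cv2.minAreaRect(P))
px=lambda a,b:(150+(a+.5)/5.5-.5,110+(b+.5)/5.5-.5)
# arm centre points, from crop
for nm,a,b,z in(('Ltip',82,490,212),('Rtip',333,530,212),('Lyoke',133,185,200),('Ryoke',384,222,200),('barL',88,337,204),('barR',391,381,204)):
    print(nm,onz(m,*px(a,b),z)[:2])
```

```text
or [240  17   4  27  63] [241.6  29.4] [1033.9   44.9  210. ] [1027.    44.2]
((1032.3232421875, 45.233646392822266), (8.210399627685547, 72.96932983398438), 89.65122985839844)
or [235  60   5  15  44] [237.2  68.2] [925.8  57.7 210. ] [920.3  56.9]
((929.1840209960938, 58.08081817626953), (10.879938125610352, 38.89162063598633), 89.68362426757812)
or [355  60   5  14  41] [357.   67.4] [ 924.4 -267.5  210. ] [ 918.9 -264.1]
((926.82470703125, -267.64752197265625), (10.829425811767578, 35.96487045288086), 88.71426391601562)
or [335 130  11  10  94] [340.  134.5] [ 740.9 -217.9  210. ] [ 737.8 -215.1]
((740.8734741210938, -217.9239959716797), (26.910951614379883, 24.447790145874023), 89.42559814453125)
or [184 170  18  10 118] [192.8 175. ] [635.  178.2 210. ] [633.3 175.9]
((635.8815307617188, 178.86936950683594), (45.987606048583984, 20.452388763427734), 80.71195220947266)
Ltip [572.  253.5]
Rtip [551.6 131.6]
Lyoke [723.3 231.5]
Ryoke [703.7 107.5]
barL [647.6 252.6]
barR [624.6 103.9]
```

{"fn": "arm_command", "kwargs": {
  "plan": [
    {"translation": [0,0,-4],"twist": 0,"gripper": 1},
    {"translation": [0,0,-7],"twist": 0,"gripper": 1},
    {"translation": [-2.4,-2.7,-7],"twist": 0,"gripper": 1},
    {"translation": [-4.8,-5.4,-7],"twist": 0,"gripper": 1},
    {"translation": [-7.2,-8.1,-7],"twist": 0,"gripper": 1}
  ]
}}

```text
clock: 0.57
eef_pos: [255.3, -496.1, 301.0]
tcp_rot: [-3.141, 0.001, -1.243]
contact_force: [0.4, -0.3, -0.6]
opening: 1.0
```

{"fn": "arm_command", "kwargs": {
  "plan": [
    {"translation": [-2.6,-2.9,0],"twist": 0,"gripper": 1},
    {"translation": [-5.2,-5.8,0],"twist": 0,"gripper": 1},
    {"translation": [-7.8,-8.7,0],"twist": 0,"gripper": 1},
    {"translation": [-10.4,-11.6,0],"twist": 0,"gripper": 1},
    {"translation": [-13,-14.5,0],"twist": 0,"gripper": 1}
  ]
}}

```text
clock: 0.98
eef_pos: [351.2, -324.6, 301.1]
tcp_rot: [-3.141, 0.001, -1.244]
contact_force: [0.6, -1.1, 0.5]
opening: 0.999
```

{"fn": "arm_command", "kwargs": {
  "plan": [
    {"translation": [-2.6,-2.9,0],"twist": 0,"gripper": 1},
    {"translation": [-5.2,-5.8,0],"twist": 0,"gripper": 1},
    {"translation": [-7.8,-8.7,0],"twist": 0,"gripper": 1},
    {"translation": [-10.4,-11.6,0],"twist": 0,"gripper": 1},
    {"translation": [-13,-14.5,0],"twist": 0,"gripper": 1}
  ]
}}

```text
clock: 1.4
eef_pos: [447.2, -153.0, 301.2]
tcp_rot: [-3.141, 0.0, -1.244]
contact_force: [0.1, 0.6, 0.9]
opening: 1.003
```

{"fn": "arm_command", "kwargs": {
  "plan": [
    {"translation": [-2.6,-2.9,0],"twist": 0,"gripper": 1},
    {"translation": [-5.2,-5.8,0],"twist": 0,"gripper": 1},
    {"translation": [-7.8,-8.7,0],"twist": 0,"gripper": 1},
    {"translation": [-10.4,-11.6,0],"twist": 0,"gripper": 1},
    {"translation": [-13,-14.5,0],"twist": 0,"gripper": 1}
  ]
}}

```text
clock: 1.82
eef_pos: [543.2, 18.7, 301.3]
tcp_rot: [-3.141, 0.0, -1.244]
contact_force: [0.5, -1.5, -0.4]
opening: 1.001
```

{"fn": "arm_command", "kwargs": {
  "plan": [
    {"translation": [0,0,0],"twist": -0.12,"gripper": 1},
    {"translation": [0,0,0],"twist": -0.24,"gripper": 1},
    {"translation": [0,0,0],"twist": -0.36,"gripper": 1},
    {"translation": [0,0,0],"twist": -0.48,"gripper": 1},
    {"translation": [0,0,0],"twist": -0.6,"gripper": 1}
  ]
}}

```text
clock: 2.23
eef_pos: [543.0, 18.9, 300.9]
tcp_rot: [-3.142, 0.001, -0.637]
contact_force: [-0.2, 0.0, 0.5]
opening: 0.998
```

{"fn": "arm_command", "kwargs": {
  "plan": [
    {"translation": [0,0,0],"twist": -0.12,"gripper": 1},
    {"translation": [0,0,0],"twist": -0.24,"gripper": 1},
    {"translation": [0,0,0],"twist": -0.36,"gripper": 1},
    {"translation": [0,0,0],"twist": -0.48,"gripper": 1},
    {"translation": [0,0,0],"twist": -0.48,"gripper": 1}
  ]
}}

```text
clock: 2.65
eef_pos: [542.8, 18.9, 300.7]
tcp_rot: [-3.141, 0.001, -0.152]
contact_force: [-0.1, -0.2, -1.0]
opening: 1.004
```

{"fn": "arm_command", "kwargs": {
  "plan": [
    {"translation": [1.4,-3.4,0],"twist": 0,"gripper": 1},
    {"translation": [2.8,-6.8,0],"twist": 0,"gripper": 1},
    {"translation": [4.1,-10.2,0],"twist": 0,"gripper": 1},
    {"translation": [5.5,-13.7,0],"twist": 0,"gripper": 1},
    {"translation": [6.8,-17.1,0],"twist": 0,"gripper": 1}
  ]
}}

```text
clock: 3.07
eef_pos: [636.5, 179.3, 300.5]
tcp_rot: [-3.141, 0.001, -0.157]
contact_force: [0.5, -0.4, 0.7]
opening: 1.003
```

Run:
```python
from rig import sense, grab_frame, camera_model, job
import cv2,pickle
s=sense(); m=camera_model("wrist"); im=grab_frame("wrist"); cv2.imwrite("pics/w1.png",im)
pickle.dump(m,open("w1.pkl","wb")); print(s['eef_pos'],s['tcp_rot'],m['pose'])
```

```text
[636.51018351 179.33477641 300.48306292] [-3.14135904e+00  1.11033111e-03 -1.56505136e-01] [[ 9.87723616e-01 -1.50395836e-01 -4.22273698e-02  6.47393264e+02]
 [-1.56211311e-01 -9.51452055e-01 -2.65211260e-01  2.45644995e+02]
 [-2.90648661e-04  2.68551818e-01 -9.63265195e-01  4.43253746e+02]
 [ 0.00000000e+00  0.00000000e+00  0.00000000e+00  1.00000000e+00]]
```

View pics/w1.png

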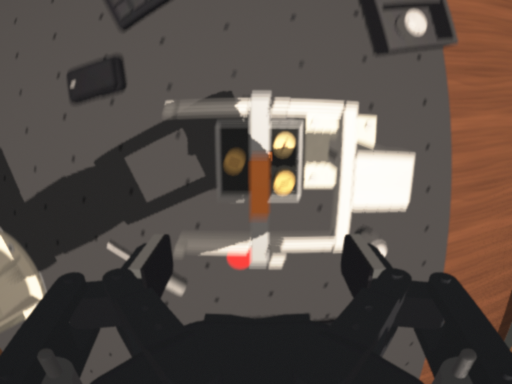

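The wrist view shows the bar running upright from (261,95) to (259,265), with the grip at (260,186). I'll measure the grip here.

```bash
python3 - <<'E'
import pickle
from h import *
np.set_printoptions(precision=1,suppress=True)
m=pickle.load(open("w1.pkl","rb")); im=cv2.imread("pics/w1.png")
hsv=cv2.cvtColor(im,cv2.COLOR_BGR2HSV); print(hsv[190,260])
o=mask(im,(3,140,80),(15,255,255)); o[:150]=0;o[225:]=0;o[:,:235]=0;o[:,290:]=0
vs,us=np.where(o>0); print(len(us),us.min(),us.max(),vs.min(),vs.max())
P=np.array([onz(m,u,v,210,True)[:2] for u,v in zip(us,vs)],np.float32)
print(cv2.minAreaRect(P),P.mean(0))
for p in((250,125),(271,125),(248,235),(270,235),(261,92),(259,270)): print(p,onz(m,*p,204,True)[:2])
E
python3 - <<'E'
import cv2
im=cv2.imread("pics/w1.png");cv2.imwrite("pics/w1c.png",cv2.resize(im[80:280,150:390],None,fx=3,fy=3,interpolation=cv2.INTER_CUBIC))
E
```

```text
[ 12 194 147]
1180 249 272 152 215
((640.80810546875, 185.02500915527344), (53.086360931396484, 18.286998748779297), 80.66621398925781) [640.3 184.9]
(250, 125) [640.1 233.3]
(271, 125) [656.7 230.7]
(248, 235) [623.  139.6]
(270, 235) [642.1 136.6]
(261, 92) [652.9 258.2]
(259, 270) [627.  102.5]
```

View pics/w1c.png

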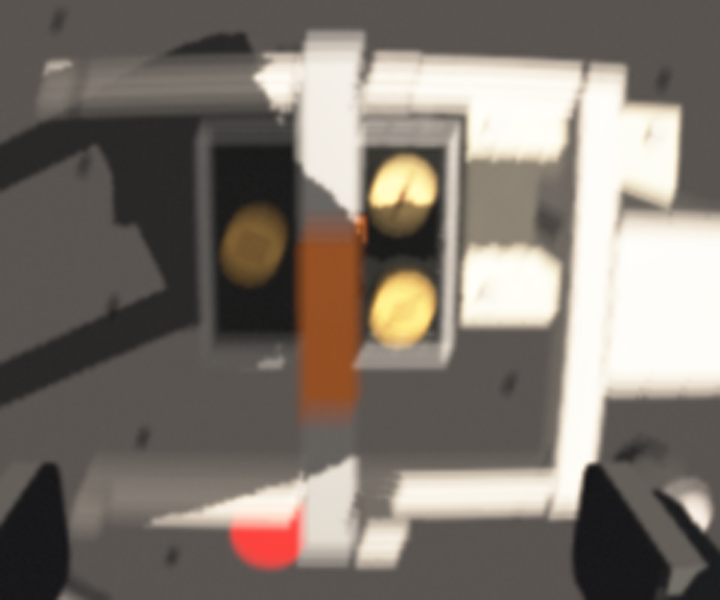

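{"fn": "arm_command", "kwargs": {
  "plan": [
    {"translation": [0.2,-0.2,2],"twist": 0,"gripper": 1},
    {"translation": [0.2,-0.2,4],"twist": 0,"gripper": 1},
    {"translation": [0.2,-0.2,6],"twist": 0,"gripper": 1},
    {"translation": [0.2,-0.2,7],"twist": 0,"gripper": 1},
    {"translation": [0.2,-0.2,7],"twist": 0,"gripper": 1}
  ]
}}

```text
clock: 3.53
eef_pos: [639.8, 186.3, 227.1]
tcp_rot: [-3.14, 0.004, -0.157]
contact_force: [-0.5, 0.9, -0.5]
opening: 1.001
```

Run:
```python
from rig import sense, grab_frame, camera_model, job
from h import *
import pickle
np.set_printoptions(precision=1,suppress=True)
s=sense(); m=camera_model("wrist"); im=grab_frame("wrist"); cv2.imwrite("pics/w2.png",cv2.resize(im,None,fx=1.5,fy=1.5))
pickle.dump((m,im),open("w2.pkl","wb")); print(s['eef_pos'],s['tcp_rot'])
```

```text
[639.8 186.3 227.1] [-3.1  0.  -0.2]
```

View pics/w2.png

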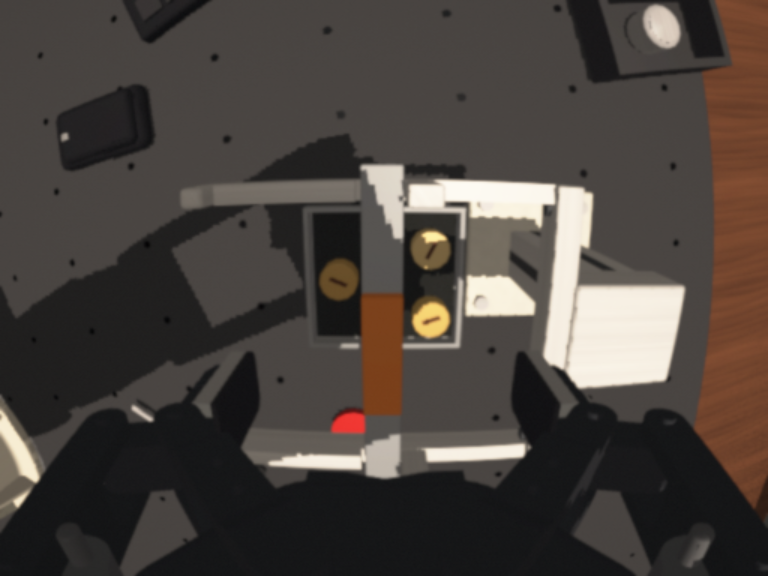

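Run:
```python
from rig import sense
from h import *
import pickle
np.set_printoptions(precision=2,suppress=True)
s=sense();print(s['eef_pos'],s['qvel'],s['clock'])
m,im=pickle.load(open("w2.pkl","rb"))
o=mask(im,(3,140,60),(17,255,255)); o[:180]=0;o[285:]=0;o[:,:235]=0;o[:,275:]=0
vs,us=np.where(o>0); print(len(us),us.min(),us.max(),vs.min(),vs.max())
P=np.array([onz(m,u,v,210,True)[:2] for u,v in zip(us,vs)],np.float32)
print(cv2.minAreaRect(P),P.mean(0))
for p in((382,165),(383,480)): print(onz(m,p[0]/1.5-.17,p[1]/1.5-.17,204,True)[:2])
```

```text
[640.72 186.43 229.05] [-0.   -0.03 -0.04 -0.    0.01 -0.01] 3.5833
2215 235 268 180 276
((637.1007690429688, 183.7505340576172), (61.95261764526367, 18.55512809753418), 81.66645050048828) [637.81 180.94]
[649.39 252.04]
[627.26 111.76]
```

Run:
```python
from h import *
import pickle
np.set_printoptions(precision=2,suppress=True)
m,im=pickle.load(open("w2.pkl","rb"))
a=onz(m,255,195.6,204,True)[:2];b=onz(m,255,276.3,210,True)[:2];print(a,b,(a+b)/2,np.linalg.norm(a-b))
```

```text
[641.88 203.3 ] [633.81 152.78] [637.85 178.04] 51.16629878052143
```

{"fn": "arm_command", "kwargs": {
  "plan": [
    {"translation": [-0.1,0.5,1],"twist": 0,"gripper": 1},
    {"translation": [-0.1,0.9,2],"twist": 0,"gripper": 1},
    {"translation": [-0.1,0.9,3],"twist": 0,"gripper": 1},
    {"translation": [-0.1,0.9,4],"twist": 0,"gripper": 1},
    {"translation": [-0.1,0.9,4.5],"twist": 0,"gripper": 1}
  ]
}}

```text
clock: 4.0
eef_pos: [637.6, 177.4, 182.3]
tcp_rot: [-3.139, 0.003, -0.157]
contact_force: [-0.7, 0.1, 0.1]
opening: 0.999
```

{"fn": "arm_command", "kwargs": {
  "plan": [
    {"translation": [0,0,0],"twist": 0,"gripper": 1},
    {"translation": [0,0,0],"twist": 0,"gripper": 0.9},
    {"translation": [0,0,0],"twist": 0,"gripper": 0.8},
    {"translation": [0,0,0],"twist": 0,"gripper": 0.7},
    {"translation": [0,0,0],"twist": 0,"gripper": 0.6}
  ]
}}

```text
clock: 4.42
eef_pos: [637.9, 177.6, 182.8]
tcp_rot: [-3.139, 0.003, -0.157]
contact_force: [-0.7, 0.4, 0.2]
opening: 0.603
```

Well aligned, so I'll close gently.

{"fn": "arm_command", "kwargs": {
  "plan": [
    {"translation": [0,0,0],"twist": 0,"gripper": 0.5},
    {"translation": [0,0,0],"twist": 0,"gripper": 0.4},
    {"translation": [0,0,0],"twist": 0,"gripper": 0.35},
    {"translation": [0,0,0],"twist": 0,"gripper": 0.3},
    {"translation": [0,0,0],"twist": 0,"gripper": 0.25}
  ],
  "squeeze": 20
}}

```text
clock: 4.83
eef_pos: [637.9, 177.6, 182.9]
tcp_rot: [-3.139, 0.003, -0.157]
contact_force: [0.6, -0.1, 0.9]
opening: 0.253
```

{"fn": "arm_command", "kwargs": {
  "plan": [
    {"translation": [0,0,0],"twist": 0,"gripper": 0.22},
    {"translation": [0,0,0],"twist": 0,"gripper": 0.2},
    {"translation": [0,0,0],"twist": 0,"gripper": 0.18},
    {"translation": [0,0,0],"twist": 0,"gripper": 0.16},
    {"translation": [0,0,0],"twist": 0,"gripper": 0.14}
  ],
  "squeeze": 20
}}

```text
clock: 5.25
eef_pos: [637.6, 177.7, 182.9]
tcp_rot: [-3.139, 0.003, -0.157]
contact_force: [-3.4, 0.2, 1.5]
opening: 0.181
```

{"fn": "arm_command", "kwargs": {
  "plan": [
    {"translation": [0,0,0],"twist": 0,"gripper": 0.1},
    {"translation": [0,0,0],"twist": 0,"gripper": 0.05},
    {"translation": [0,0,0],"twist": 0,"gripper": 0},
    {"translation": [0,0,0],"twist": 0,"gripper": 0},
    {"translation": [0,0,0],"twist": 0,"gripper": 0}
  ],
  "squeeze": 60
}}

```text
clock: 5.67
eef_pos: [637.6, 177.6, 183.0]
tcp_rot: [-3.139, 0.003, -0.157]
contact_force: [-3.8, -0.9, 3.6]
opening: 0.178
```

Run:
```python
from rig import sense, grab_frame
import cv2
s=sense(); print(s['eef_pos'],s['contact_force'],s['wrist_torque'],s['opening'])
cv2.imwrite("pics/w3.png",grab_frame("wrist"))
```

```text
[637.61671541 177.64468195 183.02370917] [-3.79375839 -0.88845443  3.57742391] [0.03323349 0.39095821 0.02596857] 0.17751514348838865
```

View pics/w3.png

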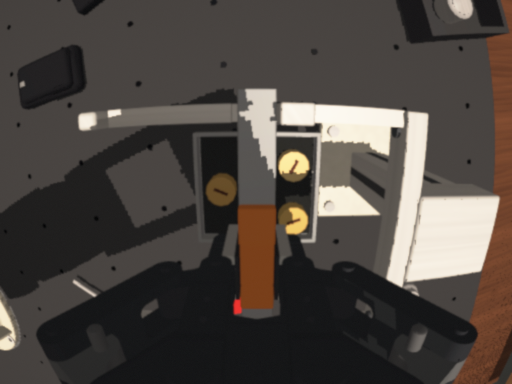

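The grip sits between the pads (grip at (257,255), pads at (230,250) and (285,250)), so I'll lift slowly.

{"fn": "arm_command", "kwargs": {
  "plan": [
    {"translation": [0,0,-0.2],"twist": 0,"gripper": 0},
    {"translation": [0,0,-0.5],"twist": 0,"gripper": 0},
    {"translation": [0,0,-0.9],"twist": 0,"gripper": 0},
    {"translation": [0,0,-1.3],"twist": 0,"gripper": 0},
    {"translation": [0,0,-1.6],"twist": 0,"gripper": 0}
  ]
}}

```text
clock: 6.13
eef_pos: [637.6, 177.6, 199.3]
tcp_rot: [-3.139, 0.003, -0.157]
contact_force: [-0.4, 0.9, -5.7]
opening: 0.175
```

{"fn": "arm_command", "kwargs": {
  "plan": [
    {"translation": [0,0,-0.4],"twist": 0,"gripper": 0},
    {"translation": [0,0,-0.9],"twist": 0,"gripper": 0},
    {"translation": [0,0,-1.4],"twist": 0,"gripper": 0},
    {"translation": [0,0,-1.8],"twist": 0,"gripper": 0},
    {"translation": [0,0,-2.1],"twist": 0,"gripper": 0}
  ]
}}

```text
clock: 6.55
eef_pos: [637.9, 177.6, 221.1]
tcp_rot: [-3.139, 0.003, -0.157]
contact_force: [0.2, -0.6, -3.8]
opening: 0.175
```

Run:
```python
from rig import sense, grab_frame
import cv2
s=sense(); print(s['eef_pos'],s['contact_force'],s['wrist_torque'],s['opening'])
cv2.imwrite("pics/w4.png",grab_frame("wrist"))
```

```text
[637.91898436 177.60234844 221.12901035] [ 0.1746558  -0.63307425 -3.81243309] [-0.00328224  0.0134725   0.01370169] 0.1750346286716167
```

View pics/w4.png

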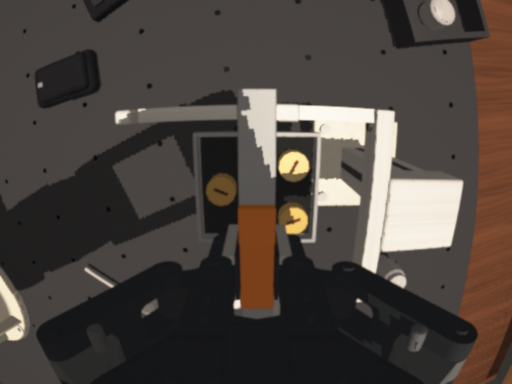

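{"fn": "arm_command", "kwargs": {
  "plan": [
    {"translation": [-0.2,0,0],"twist": 0,"gripper": 0},
    {"translation": [-0.7,0,0],"twist": 0,"gripper": 0},
    {"translation": [-1.4,0,0],"twist": 0,"gripper": 0},
    {"translation": [-2.1,0,0],"twist": 0,"gripper": 0},
    {"translation": [-2.8,0,0],"twist": 0,"gripper": 0}
  ]
}}

```text
clock: 7.02
eef_pos: [609.3, 182.1, 221.3]
tcp_rot: [-3.139, 0.003, -0.157]
contact_force: [0.3, 0.6, -3.1]
opening: 0.18
```

{"fn": "arm_command", "kwargs": {
  "plan": [
    {"translation": [-0.8,0,0],"twist": 0,"gripper": 0},
    {"translation": [-1.6,0,0],"twist": 0,"gripper": 0},
    {"translation": [-2.4,0,0],"twist": 0,"gripper": 0},
    {"translation": [-3.2,0,0],"twist": 0,"gripper": 0},
    {"translation": [-4,0,0],"twist": 0,"gripper": 0}
  ]
}}

```text
clock: 7.43
eef_pos: [568.9, 188.5, 221.5]
tcp_rot: [-3.139, 0.003, -0.157]
contact_force: [0.2, 0.7, -3.4]
opening: 0.173
```

{"fn": "arm_command", "kwargs": {
  "plan": [
    {"translation": [-0.8,0,0],"twist": 0,"gripper": 0},
    {"translation": [-1.6,0,0],"twist": 0,"gripper": 0},
    {"translation": [-2.4,0,0],"twist": 0,"gripper": 0},
    {"translation": [-3.2,0,0],"twist": 0,"gripper": 0},
    {"translation": [-4,0,0],"twist": 0,"gripper": 0}
  ]
}}

```text
clock: 7.85
eef_pos: [528.7, 194.9, 221.7]
tcp_rot: [-3.139, 0.003, -0.157]
contact_force: [0.0, -0.4, -5.1]
opening: 0.174
```

{"fn": "arm_command", "kwargs": {
  "plan": [
    {"translation": [-0.7,0,0],"twist": 0,"gripper": 0},
    {"translation": [-1.3,0,0],"twist": 0,"gripper": 0},
    {"translation": [-1.8,0,0],"twist": 0,"gripper": 0},
    {"translation": [-2.2,0,0],"twist": 0,"gripper": 0},
    {"translation": [-2.4,0,0],"twist": 0,"gripper": 0}
  ]
}}

```text
clock: 8.27
eef_pos: [504.4, 198.7, 221.8]
tcp_rot: [-3.139, 0.003, -0.157]
contact_force: [-0.4, -0.4, -4.5]
opening: 0.172
```

Run:
```python
from rig import sense, grab_frame
import cv2
s=sense(); print(s['eef_pos'],s['tcp_rot'],s['contact_force'],s['opening'],s['clock'])
cv2.imwrite("pics/w5.png",grab_frame("wrist"))
cv2.imwrite("pics/s5.png",grab_frame("scene"))
```

```text
[504.43209946 198.74770856 221.78761826] [-3.13864535e+00  2.70963823e-03 -1.56865659e-01] [-0.38096186 -0.43907813 -4.52113279] 0.17157091951834616 8.2667
```

View pics/w5.png

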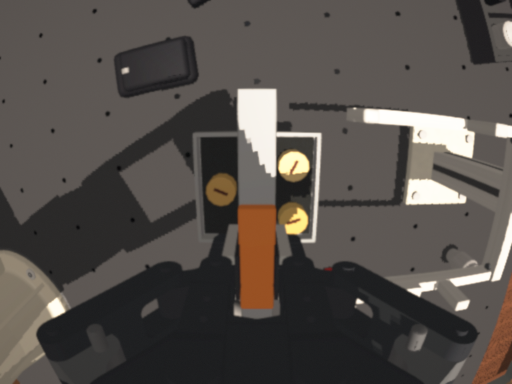

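View pics/s5.png

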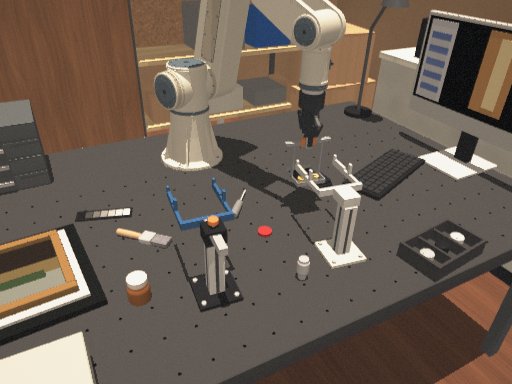

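{"fn": "arm_command", "kwargs": {
  "plan": [
    {"translation": [0.03,0.2,0],"twist": 0,"gripper": 0},
    {"translation": [0.1,0.6,0],"twist": 0,"gripper": 0},
    {"translation": [0.2,1.2,0],"twist": 0,"gripper": 0},
    {"translation": [0.3,2.0,0],"twist": 0,"gripper": 0},
    {"translation": [0.45,2.9,0],"twist": 0,"gripper": 0}
  ]
}}

```text
clock: 8.78
eef_pos: [504.7, 168.5, 221.6]
tcp_rot: [-3.139, 0.003, -0.157]
contact_force: [-0.1, -0.7, -4.5]
opening: 0.174
```

{"fn": "arm_command", "kwargs": {
  "plan": [
    {"translation": [0.16,1,0],"twist": 0,"gripper": 0},
    {"translation": [0.32,2,0],"twist": 0,"gripper": 0},
    {"translation": [0.48,3,0],"twist": 0,"gripper": 0},
    {"translation": [0.64,4,0],"twist": 0,"gripper": 0},
    {"translation": [0.8,5,0],"twist": 0,"gripper": 0}
  ]
}}

```text
clock: 9.2
eef_pos: [504.8, 116.6, 221.5]
tcp_rot: [-3.139, 0.003, -0.157]
contact_force: [-0.3, 0.5, -4.2]
opening: 0.169
```

{"fn": "arm_command", "kwargs": {
  "plan": [
    {"translation": [0.16,1,0],"twist": 0,"gripper": 0},
    {"translation": [0.32,2,0],"twist": 0,"gripper": 0},
    {"translation": [0.48,3,0],"twist": 0,"gripper": 0},
    {"translation": [0.64,4,0],"twist": 0,"gripper": 0},
    {"translation": [0.8,5,0],"twist": 0,"gripper": 0}
  ]
}}

```text
clock: 9.62
eef_pos: [504.8, 65.0, 221.4]
tcp_rot: [-3.139, 0.003, -0.157]
contact_force: [0.2, 0.8, -4.8]
opening: 0.174
```

{"fn": "arm_command", "kwargs": {
  "plan": [
    {"translation": [0.16,1,0],"twist": 0,"gripper": 0},
    {"translation": [0.32,2,0],"twist": 0,"gripper": 0},
    {"translation": [0.48,3,0],"twist": 0,"gripper": 0},
    {"translation": [0.64,4,0],"twist": 0,"gripper": 0},
    {"translation": [0.8,5,0],"twist": 0,"gripper": 0}
  ]
}}

```text
clock: 10.03
eef_pos: [504.9, 13.4, 221.2]
tcp_rot: [-3.139, 0.003, -0.157]
contact_force: [0.4, 0.2, -4.3]
opening: 0.175
```

{"fn": "arm_command", "kwargs": {
  "plan": [
    {"translation": [0.16,1,0],"twist": 0,"gripper": 0},
    {"translation": [0.32,2,0],"twist": 0,"gripper": 0},
    {"translation": [0.48,3,0],"twist": 0,"gripper": 0},
    {"translation": [0.64,4,0],"twist": 0,"gripper": 0},
    {"translation": [0.8,5,0],"twist": 0,"gripper": 0}
  ]
}}

```text
clock: 10.45
eef_pos: [505.0, -38.3, 221.0]
tcp_rot: [-3.139, 0.002, -0.157]
contact_force: [-0.4, 0.4, -4.6]
opening: 0.177
```

{"fn": "arm_command", "kwargs": {
  "plan": [
    {"translation": [0.16,1,0],"twist": 0,"gripper": 0},
    {"translation": [0.32,2,0],"twist": 0,"gripper": 0},
    {"translation": [0.48,3,0],"twist": 0,"gripper": 0},
    {"translation": [0.64,4,0],"twist": 0,"gripper": 0},
    {"translation": [0.8,5,0],"twist": 0,"gripper": 0}
  ]
}}

```text
clock: 10.87
eef_pos: [505.1, -90.0, 220.9]
tcp_rot: [-3.139, 0.002, -0.157]
contact_force: [-1.4, -0.3, -4.2]
opening: 0.179
```

Run:
```python
from rig import sense, grab_frame
import cv2
s=sense(); print(s['eef_pos'],s['tcp_rot'],s['contact_force'],s['opening'],s['clock'])
cv2.imwrite("pics/w6.png",grab_frame("wrist"))
```

```text
[505.06009618 -89.98190394 220.8716736 ] [-3.13875215e+00  2.49468517e-03 -1.57166208e-01] [-1.38262706 -0.26502335 -4.17583581] 0.1787835890638049 10.8667
```

View pics/w6.png

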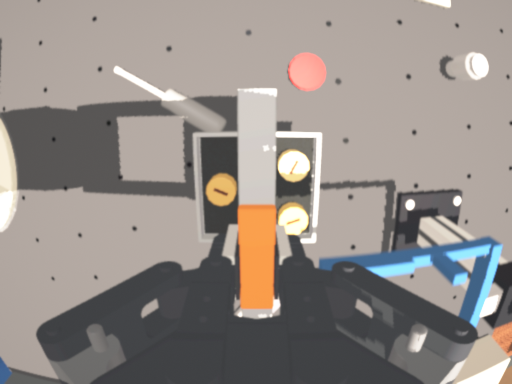

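{"fn": "arm_command", "kwargs": {
  "plan": [
    {"translation": [0.1,0.6,0],"twist": 0,"gripper": 0},
    {"translation": [0.24,1.5,0],"twist": 0,"gripper": 0},
    {"translation": [0.4,2.5,0],"twist": 0,"gripper": 0},
    {"translation": [0.56,3.5,0],"twist": 0,"gripper": 0},
    {"translation": [0.72,4.5,0],"twist": 0,"gripper": 0}
  ]
}}

```text
clock: 11.33
eef_pos: [505.2, -138.0, 220.8]
tcp_rot: [-3.14, 0.002, -0.157]
contact_force: [0.4, 0.2, -4.8]
opening: 0.178
```

{"fn": "arm_command", "kwargs": {
  "plan": [
    {"translation": [0.16,1,0],"twist": -0.01,"gripper": 0},
    {"translation": [0.32,2,0],"twist": -0.025,"gripper": 0},
    {"translation": [0.46,2.9,0],"twist": -0.04,"gripper": 0},
    {"translation": [0.58,3.6,0],"twist": -0.05,"gripper": 0},
    {"translation": [0.66,4.1,0],"twist": -0.057,"gripper": 0}
  ]
}}

```text
clock: 11.75
eef_pos: [505.3, -180.7, 220.7]
tcp_rot: [-3.14, 0.002, -0.1]
contact_force: [-1.3, -0.4, -4.4]
opening: 0.173
```

{"fn": "arm_command", "kwargs": {
  "plan": [
    {"translation": [0,0.4,0],"twist": 0,"gripper": 0},
    {"translation": [0,0.7,0],"twist": 0,"gripper": 0},
    {"translation": [0,0.9,0],"twist": 0,"gripper": 0},
    {"translation": [0,0.9,0],"twist": 0,"gripper": 0},
    {"translation": [0,0.9,0],"twist": 0,"gripper": 0}
  ]
}}

```text
clock: 12.17
eef_pos: [504.4, -189.5, 220.7]
tcp_rot: [-3.14, 0.002, -0.1]
contact_force: [0.7, 0.4, -4.6]
opening: 0.174
```

Run:
```python
from rig import sense, grab_frame,camera_model
import cv2,pickle
s=sense(); print(s['eef_pos'],s['tcp_rot'],s['contact_force'],s['opening'],s['clock'])
m=camera_model("wrist");im=grab_frame("wrist");t=grab_frame("top")
pickle.dump((s,m,im),open("w7.pkl","wb"))
cv2.imwrite("pics/w7.png",cv2.resize(im,None,fx=1.5,fy=1.5));cv2.imwrite("pics/t7.png",cv2.resize(t[100:230,270:400],None,fx=4.5,fy=4.5,interpolation=cv2.INTER_CUBIC))
cv2.imwrite("pics/t7full.png",t)
```

```text
[ 504.38291872 -189.47077365  220.67514303] [-3.13983011e+00  2.07916298e-03 -1.00173107e-01] [ 0.69547281  0.35081008 -4.59575513] 0.17369948332830432 12.1667
```

View pics/w7.png

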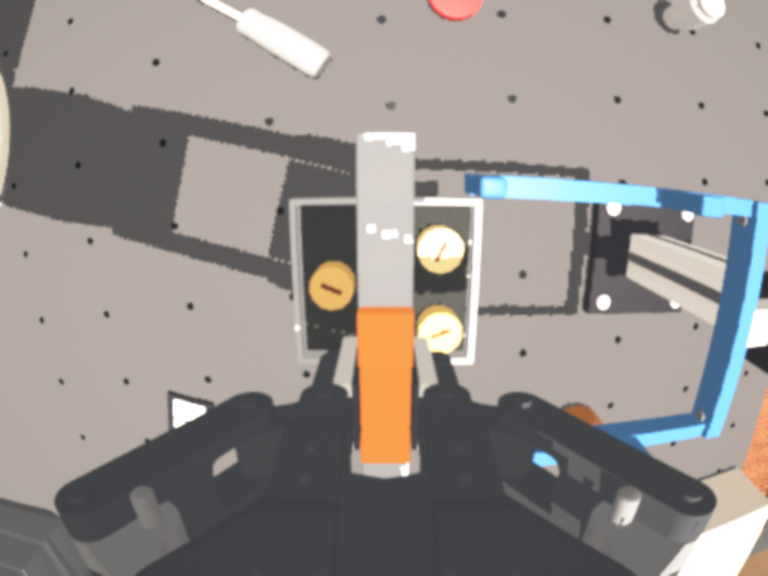

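View pics/t7.png

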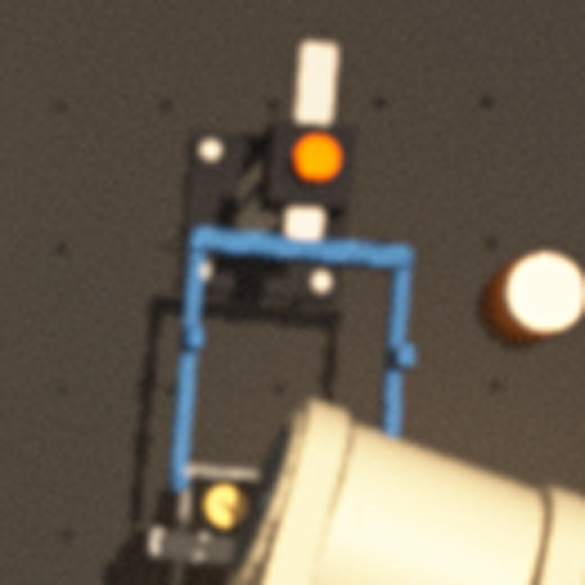

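Run:
```python
import pickle
from h import *
np.set_printoptions(precision=1,suppress=True)
s,m,im=pickle.load(open("w7.pkl","rb"))
cv2.imwrite("pics/w7c.png",cv2.resize(im[105:165,300:512],None,fx=3.7,fy=3.7,interpolation=cv2.INTER_CUBIC))
b=mask(im,(95,90,60),(115,255,255)); b[:105]=0
print('cam',m['pose'][:3,3])
for u in (325,345,365,385,405,425,445):
    v=np.where(b[:165,u]>0)[0]
    if len(v): print(u,v.min(),v.max(),onz(m,u,v.min(),200,True)[:2],onz(m,u,v.max(),200,True)[:2])
for u in (440,450,460):
    v=np.where(b[260:,u]>0)[0]+260
    if len(v): print('R',u,v.min(),v.max(),onz(m,u,v.min(),200,True)[:2],onz(m,u,v.max(),200,True)[:2])
```

```text
cam [ 511.6 -122.9  363.6]
325 117 131 [ 548.8 -130.4] [ 548.2 -138.3]
385 120 134 [ 585.2 -133.9] [ 584.9 -142.2]
405 122 122 [ 598.8 -135.5] [ 598.8 -135.5]
425 124 136 [ 613.3 -137.1] [ 613.2 -144.6]
445 127 138 [ 629.1 -139.3] [ 629.1 -146.4]
R 440 279 294 [ 637.9 -252. ] [ 641.3 -267.1]
R 450 277 293 [ 647.8 -252.5] [ 651.8 -268.9]
R 460 276 291 [ 658.5 -254.1] [ 662.7 -269.8]
```

View pics/w7c.png

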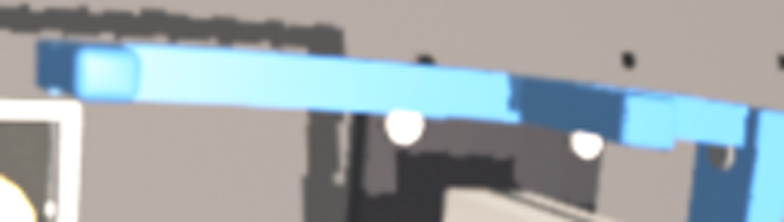

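Run:
```python
import pickle
from h import *
np.set_printoptions(precision=1,suppress=True)
s,m,im=pickle.load(open("w7.pkl","rb"))
f=lambda a,b,z:onz(m,300+(a+.5)/3.7-.5,105+(b+.5)/3.7-.5,z,True)
y=-.1; ex=np.array([np.cos(y),np.sin(y)]); ey=np.array([-np.sin(y),np.cos(y)])
T=s['eef_pos'][:2]
for nm,a,b,z in(('tipfront',78,75,212),('tipfrontlow',38,68,200),('tiprear',138,75,212),('walltopfront',624,121,225),('walltoprear',674,123,225),('notchedge',512,98,200),('yokefront',695,150,200),('yokerear',748,130,200)):
    p=f(a,b,z)[:2]; print(nm,p,'rel TCP along/across',(p-T)@ex,(p-T)@ey)
```

```text
tipfront [ 543.5 -133.8] rel TCP along/across 33.34385213209896 59.28984292593264
tipfrontlow [ 540.  -133.2] rel TCP along/across 29.78253581616796 59.56494459493662
tiprear [ 552.2 -134.4] rel TCP along/across 42.042299708318815 59.58737505019225
walltopfront [ 628.6 -142.9] rel TCP along/across 118.99087750569603 58.722461769164426
walltoprear [ 639.9 -143.5] rel TCP along/across 130.2222522759878 59.2717968841661
notchedge [ 623.4 -141.8] rel TCP along/across 113.66998618176011 59.287341060113384
yokefront [ 669.2 -152.5] rel TCP along/across 160.2539673346799 53.27744153563376
yokerear [ 684.9 -149. ] rel TCP along/across 175.5415270130661 58.28139962391474
```

The +y arm gives consistent numbers: tip front to wall is 85.7 mm against 86 expected. The wall is about 119 mm ahead of the TCP, and the fork's middle is 2.6 mm toward tool +y. I'll advance 80 mm over the tips.

{"fn": "arm_command", "kwargs": {
  "plan": [
    {"translation": [0.2,0.05,0],"twist": 0,"gripper": 0},
    {"translation": [0.6,0.1,0],"twist": 0,"gripper": 0},
    {"translation": [1.2,0.2,0],"twist": 0,"gripper": 0},
    {"translation": [1.8,0.25,0],"twist": 0,"gripper": 0},
    {"translation": [2.4,0.25,0],"twist": 0,"gripper": 0}
  ]
}}

```text
clock: 12.68
eef_pos: [529.0, -194.4, 220.7]
tcp_rot: [-3.14, 0.002, -0.1]
contact_force: [-0.0, -0.4, -4.8]
opening: 0.177
```

{"fn": "arm_command", "kwargs": {
  "plan": [
    {"translation": [0.6,0,0],"twist": 0,"gripper": 0},
    {"translation": [1.2,0,0],"twist": 0,"gripper": 0},
    {"translation": [1.8,0,0],"twist": 0,"gripper": 0},
    {"translation": [2.4,0,0],"twist": 0,"gripper": 0},
    {"translation": [3,0,0],"twist": 0,"gripper": 0}
  ]
}}

```text
clock: 13.1
eef_pos: [559.4, -197.5, 220.5]
tcp_rot: [-3.14, 0.002, -0.1]
contact_force: [0.2, 0.6, -3.9]
opening: 0.175
```

{"fn": "arm_command", "kwargs": {
  "plan": [
    {"translation": [0.6,0,0],"twist": 0,"gripper": 0},
    {"translation": [1.2,0,0],"twist": 0,"gripper": 0},
    {"translation": [1.7,0,0],"twist": 0,"gripper": 0},
    {"translation": [2.1,0,0],"twist": 0,"gripper": 0},
    {"translation": [2.4,0,0],"twist": 0,"gripper": 0}
  ]
}}

```text
clock: 13.52
eef_pos: [583.8, -199.9, 220.4]
tcp_rot: [-3.14, 0.002, -0.1]
contact_force: [0.2, -0.0, -3.8]
opening: 0.174
```

Run:
```python
from rig import sense, grab_frame,camera_model
import cv2,pickle
s=sense(); print(s['eef_pos'],s['tcp_rot'],s['contact_force'],s['clock'])
m=camera_model("wrist");im=grab_frame("wrist")
pickle.dump((s,m,im),open("w8.pkl","wb"))
cv2.imwrite("pics/w8.png",cv2.resize(im,None,fx=1.5,fy=1.5))
```

```text
[ 583.79799342 -199.8702931   220.41994526] [-3.13991819e+00  1.83082201e-03 -9.97463930e-02] [ 0.2191462  -0.03433627 -3.78522876] 13.5167
```

View pics/w8.png

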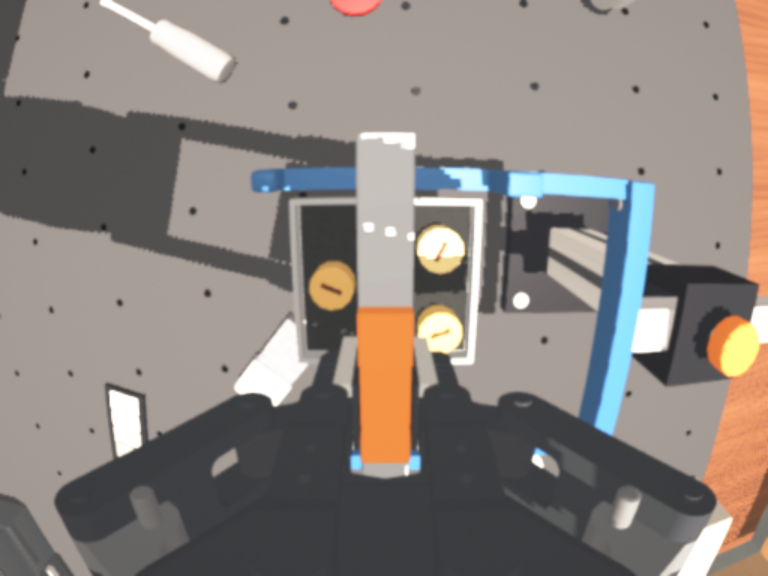

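Run:
```python
import pickle
from h import *
np.set_printoptions(precision=1,suppress=True)
s,m,im=pickle.load(open("w8.pkl","rb"))
cv2.imwrite("pics/w8c.png",cv2.resize(im[100:150,160:440],None,fx=2.8,fy=2.8,interpolation=cv2.INTER_CUBIC))
cv2.imwrite("pics/w8d.png",cv2.resize(im[290:325,220:295],None,fx=8,fy=8,interpolation=cv2.INTER_CUBIC))
b=mask(im,(95,90,60),(118,255,255))
for u in (200,220,300,320):
    v=np.where(b[:150,u]>0)[0]; print(u,v.min(),v.max(),onz(m,u,(v.min()+v.max())/2,200,True)[:2])
T=s['eef_pos'][:2];y=-.1; ex=np.array([np.cos(y),np.sin(y)]); ey=np.array([-np.sin(y),np.cos(y)])
for nm,a,b,z in(('wallfront',510,183,225),('wallrear',543,184,225),('tipfront',253,182,212),('tiprear',277,180,212)):
    p=onz(m,a/1.5-.17,b/1.5-.17,z,True)[:2];print(nm,p,(p-T)@ex,(p-T)@ey)
```

```text
200 112 126 [ 559.3 -135.2]
220 112 125 [ 570.4 -136.3]
300 111 125 [ 614.  -140.4]
320 113 113 [ 625.4 -138.4]
wallfront [ 629.5 -142.4] 39.77510339488682 61.7670554227886
wallrear [ 640.7 -143.3] 50.99756270322032 61.969564535301174
tipfront [ 544.7 -133.9] -45.448321931780484 61.748806233673406
tiprear [ 553.4 -134.4] -36.75096546541414 62.08898764122199
```

View pics/w8c.png

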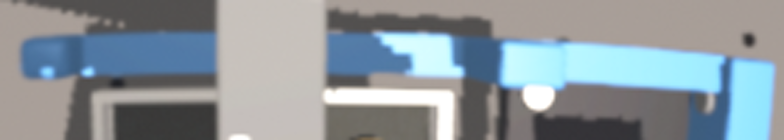

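View pics/w8d.png

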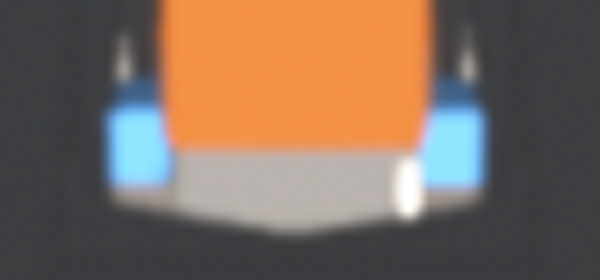

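Now centred (arm 61.9 mm across, nominal 62), with the wall 39.8 mm ahead. I'll lower to just above the flat run.

{"fn": "arm_command", "kwargs": {
  "plan": [
    {"translation": [0,0,0.2],"twist": 0,"gripper": 0},
    {"translation": [0,0,0.6],"twist": 0,"gripper": 0},
    {"translation": [0,0,1.0],"twist": 0,"gripper": 0},
    {"translation": [0,0,1.4],"twist": 0,"gripper": 0},
    {"translation": [0,0,1.7],"twist": 0,"gripper": 0}
  ]
}}

```text
clock: 13.98
eef_pos: [583.7, -199.8, 202.7]
tcp_rot: [-3.14, 0.002, -0.1]
contact_force: [-0.7, 0.1, -5.0]
opening: 0.175
```

{"fn": "arm_command", "kwargs": {
  "plan": [
    {"translation": [0,0,0.2],"twist": 0,"gripper": 0},
    {"translation": [0,0,0.4],"twist": 0,"gripper": 0},
    {"translation": [0,0,0.6],"twist": 0,"gripper": 0},
    {"translation": [0,0,0.8],"twist": 0,"gripper": 0},
    {"translation": [0,0,0.9],"twist": 0,"gripper": 0}
  ]
}}

```text
clock: 14.4
eef_pos: [583.6, -199.8, 193.4]
tcp_rot: [-3.14, 0.002, -0.1]
contact_force: [-0.4, -0.2, -5.2]
opening: 0.178
```

{"fn": "arm_command", "kwargs": {
  "plan": [
    {"translation": [0.2,0,0],"twist": 0,"gripper": 0},
    {"translation": [0.6,0,0],"twist": 0,"gripper": 0},
    {"translation": [1.0,0,0],"twist": 0,"gripper": 0},
    {"translation": [1.4,0,0],"twist": 0,"gripper": 0},
    {"translation": [1.7,0,0],"twist": 0,"gripper": 0}
  ]
}}

```text
clock: 14.82
eef_pos: [601.4, -201.6, 193.6]
tcp_rot: [-3.14, 0.002, -0.1]
contact_force: [0.2, 0.7, -5.0]
opening: 0.178
```

{"fn": "arm_command", "kwargs": {
  "plan": [
    {"translation": [0.2,0,0],"twist": 0,"gripper": 0},
    {"translation": [0.4,0,0],"twist": 0,"gripper": 0},
    {"translation": [0.6,0,0],"twist": 0,"gripper": 0},
    {"translation": [0.8,0,0],"twist": 0,"gripper": 0},
    {"translation": [0.9,0,0],"twist": 0,"gripper": 0}
  ]
}}

```text
clock: 15.23
eef_pos: [610.6, -202.5, 193.5]
tcp_rot: [-3.14, 0.002, -0.1]
contact_force: [1.0, -0.7, -4.6]
opening: 0.177
```

{"fn": "arm_command", "kwargs": {
  "plan": [
    {"translation": [0.05,0,0],"twist": 0,"gripper": 0},
    {"translation": [0.1,0,0],"twist": 0,"gripper": 0},
    {"translation": [0.15,0,0],"twist": 0,"gripper": 0},
    {"translation": [0.2,0,0],"twist": 0,"gripper": 0},
    {"translation": [0.25,0,0],"twist": 0,"gripper": 0}
  ]
}}

```text
clock: 15.65
eef_pos: [613.0, -202.7, 193.5]
tcp_rot: [-3.14, 0.002, -0.1]
contact_force: [1.1, -0.2, -4.8]
opening: 0.176
```

{"fn": "arm_command", "kwargs": {
  "plan": [
    {"translation": [0.03,0,0],"twist": 0,"gripper": 0},
    {"translation": [0.06,0,0],"twist": 0,"gripper": 0},
    {"translation": [0.09,0,0],"twist": 0,"gripper": 0},
    {"translation": [0.12,0,0],"twist": 0,"gripper": 0},
    {"translation": [0.15,0,0],"twist": 0,"gripper": 0}
  ]
}}

```text
clock: 16.07
eef_pos: [613.7, -202.8, 193.4]
tcp_rot: [-3.14, 0.003, -0.1]
contact_force: [-5.7, 0.4, -2.6]
opening: 0.177
```

Wall contact at x≈613.6 with −5.7 N, close to the camera estimate. I'll back off about 1.6 mm to mid-notch, then lower.

{"fn": "arm_command", "kwargs": {
  "plan": [
    {"translation": [-0.08,0,0],"twist": 0,"gripper": 0},
    {"translation": [-0.16,0,0],"twist": 0,"gripper": 0},
    {"translation": [-0.16,0,0.05],"twist": 0,"gripper": 0},
    {"translation": [-0.16,0,0.1],"twist": 0,"gripper": 0},
    {"translation": [-0.16,0,0.15],"twist": 0,"gripper": 0}
  ]
}}

```text
clock: 16.48
eef_pos: [612.4, -202.6, 191.9]
tcp_rot: [-3.14, 0.003, -0.1]
contact_force: [0.2, -0.1, -4.1]
opening: 0.173
```

{"fn": "arm_command", "kwargs": {
  "plan": [
    {"translation": [0,0,0.06],"twist": 0,"gripper": 0},
    {"translation": [0,0,0.12],"twist": 0,"gripper": 0},
    {"translation": [0,0,0.18],"twist": 0,"gripper": 0},
    {"translation": [0,0,0.24],"twist": 0,"gripper": 0},
    {"translation": [0,0,0.3],"twist": 0,"gripper": 0}
  ]
}}

```text
clock: 16.9
eef_pos: [612.4, -202.6, 188.9]
tcp_rot: [-3.14, 0.003, -0.1]
contact_force: [0.4, -0.9, -5.2]
opening: 0.17
```

{"fn": "arm_command", "kwargs": {
  "plan": [
    {"translation": [0,0,0.04],"twist": 0,"gripper": 0},
    {"translation": [0,0,0.08],"twist": 0,"gripper": 0},
    {"translation": [0,0,0.12],"twist": 0,"gripper": 0},
    {"translation": [0,0,0.16],"twist": 0,"gripper": 0},
    {"translation": [0,0,0.2],"twist": 0,"gripper": 0}
  ]
}}

```text
clock: 17.32
eef_pos: [612.4, -202.6, 186.8]
tcp_rot: [-3.14, 0.003, -0.1]
contact_force: [0.1, -1.2, -3.0]
opening: 0.181
```

{"fn": "arm_command", "kwargs": {
  "plan": [
    {"translation": [0,0,0.04],"twist": 0,"gripper": 0},
    {"translation": [0,0,0.08],"twist": 0,"gripper": 0},
    {"translation": [0,0,0.12],"twist": 0,"gripper": 0},
    {"translation": [0,0,0.16],"twist": 0,"gripper": 0},
    {"translation": [0,0,0.2],"twist": 0,"gripper": 0}
  ]
}}

```text
clock: 17.73
eef_pos: [612.4, -202.6, 184.8]
tcp_rot: [-3.14, 0.003, -0.1]
contact_force: [0.9, -0.4, -3.6]
opening: 0.175
```

{"fn": "arm_command", "kwargs": {
  "plan": [
    {"translation": [0,0,0.03],"twist": 0,"gripper": 0},
    {"translation": [0,0,0.06],"twist": 0,"gripper": 0},
    {"translation": [0,0,0.09],"twist": 0,"gripper": 0},
    {"translation": [0,0,0.12],"twist": 0,"gripper": 0},
    {"translation": [0,0,0.15],"twist": 0,"gripper": 0}
  ]
}}

```text
clock: 18.15
eef_pos: [612.4, -202.6, 183.3]
tcp_rot: [-3.14, 0.003, -0.1]
contact_force: [-0.4, -0.0, -4.1]
opening: 0.176
```

{"fn": "arm_command", "kwargs": {
  "plan": [
    {"translation": [0,0,0.02],"twist": 0,"gripper": 0},
    {"translation": [0,0,0.04],"twist": 0,"gripper": 0},
    {"translation": [0,0,0.06],"twist": 0,"gripper": 0},
    {"translation": [0,0,0.06],"twist": 0,"gripper": 0},
    {"translation": [0,0,0.06],"twist": 0,"gripper": 0}
  ]
}}

```text
clock: 18.57
eef_pos: [612.4, -202.6, 183.0]
tcp_rot: [-3.14, 0.003, -0.1]
contact_force: [-2.6, 0.5, 0.8]
opening: 0.175
```

It's bearing on the floors at TCP z = 183.0, the same height as in the storage notch. Now I'll release gently.

{"fn": "arm_command", "kwargs": {
  "plan": [
    {"translation": [0,0,0],"twist": 0,"gripper": 0.1},
    {"translation": [0,0,0],"twist": 0,"gripper": 0.14},
    {"translation": [0,0,0],"twist": 0,"gripper": 0.16},
    {"translation": [0,0,0],"twist": 0,"gripper": 0.18},
    {"translation": [0,0,0],"twist": 0,"gripper": 0.2}
  ],
  "squeeze": 20
}}

```text
clock: 18.98
eef_pos: [612.7, -202.7, 183.1]
tcp_rot: [-3.14, 0.002, -0.1]
contact_force: [-0.3, -1.1, 0.3]
opening: 0.203
```

{"fn": "arm_command", "kwargs": {
  "plan": [
    {"translation": [0,0,0],"twist": 0,"gripper": 0.22},
    {"translation": [0,0,0],"twist": 0,"gripper": 0.26},
    {"translation": [0,0,0],"twist": 0,"gripper": 0.32},
    {"translation": [0,0,0],"twist": 0,"gripper": 0.4},
    {"translation": [0,0,0],"twist": 0,"gripper": 0.5}
  ]
}}

```text
clock: 19.4
eef_pos: [612.8, -202.7, 183.3]
tcp_rot: [-3.14, 0.002, -0.1]
contact_force: [-0.1, -0.4, -0.5]
opening: 0.5
```

Run:
```python
from rig import sense, grab_frame,camera_model
import cv2,pickle
s=sense(); print(s['eef_pos'],s['tcp_rot'],s['contact_force'],s['opening'],s['clock'])
im=grab_frame("wrist");cv2.imwrite("pics/w9.png",cv2.resize(im,None,fx=1.5,fy=1.5))
```

```text
[ 612.7764535  -202.74617454  183.25512828] [-3.13992938e+00  1.73213921e-03 -1.00001073e-01] [-0.06530034 -0.3572935  -0.48747931] 0.5001627654715689 19.4
```

View pics/w9.png

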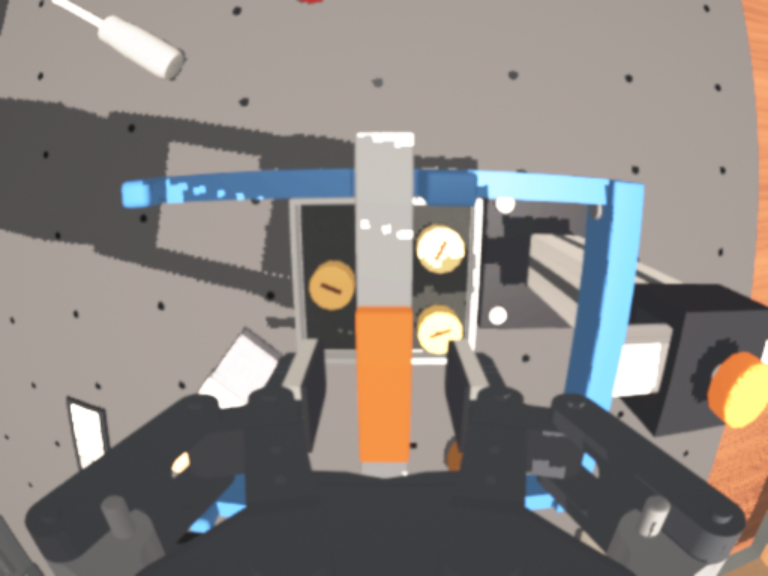

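The tray stays put after release, so I'll withdraw straight up.

{"fn": "arm_command", "kwargs": {
  "plan": [
    {"translation": [0,0,-0.5],"twist": 0,"gripper": 0.5},
    {"translation": [0,0,-1.5],"twist": 0,"gripper": 0.5},
    {"translation": [0,0,-3],"twist": 0,"gripper": 0.5},
    {"translation": [0,0,-4.5],"twist": 0,"gripper": 0.5},
    {"translation": [0,0,-6],"twist": 0,"gripper": 0.5}
  ]
}}

```text
clock: 19.87
eef_pos: [613.0, -202.9, 244.9]
tcp_rot: [-3.14, 0.001, -0.1]
contact_force: [0.5, 0.4, 0.5]
opening: 0.5
```

{"fn": "arm_command", "kwargs": {
  "plan": [
    {"translation": [0,0,-2],"twist": 0,"gripper": 0.5},
    {"translation": [0,0,-4],"twist": 0,"gripper": 0.5},
    {"translation": [0,0,-6],"twist": 0,"gripper": 0.5},
    {"translation": [0,0,-7],"twist": 0,"gripper": 0.5},
    {"translation": [0,0,-7],"twist": 0,"gripper": 0.5}
  ]
}}

```text
clock: 20.28
eef_pos: [614.3, -203.4, 318.4]
tcp_rot: [-3.141, -0.004, -0.1]
contact_force: [0.5, -0.3, 0.1]
opening: 0.501
```

Run:
```python
from rig import sense, grab_frame,camera_model
import cv2,pickle
s=sense(); print(s['eef_pos'],s['tcp_rot'],s['contact_force'],s['clock'])
m=camera_model("wrist");im=grab_frame("wrist");pickle.dump((s,m,im),open("w10.pkl","wb"))
cv2.imwrite("pics/w10.png",cv2.resize(im,None,fx=1.5,fy=1.5))
sc=grab_frame("scene");cv2.imwrite("pics/s10.png",cv2.resize(sc[150:310,150:300],None,fx=3.7,fy=3.7,interpolation=cv2.INTER_CUBIC))
```

```text
[ 614.28536718 -203.4160501   318.37378442] [-3.14119421 -0.00380516 -0.10000054] [ 0.52836165 -0.26555588  0.11799505] 20.2833
```

View pics/w10.png

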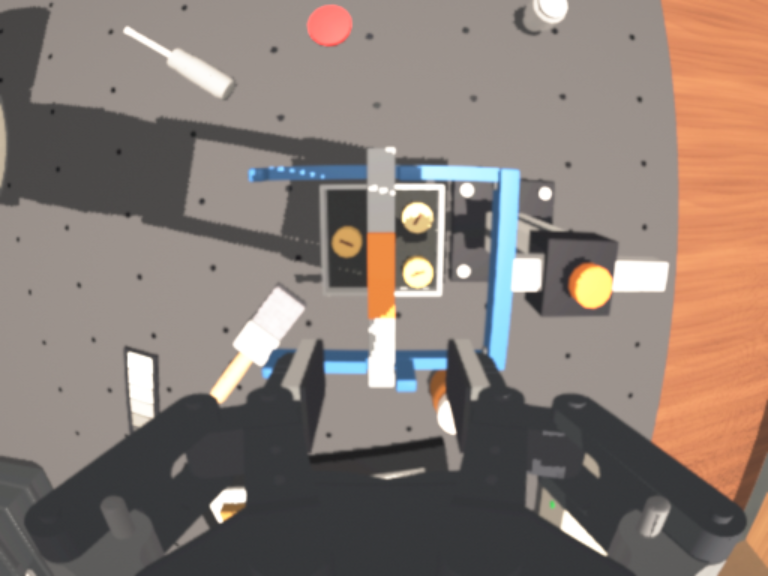

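View pics/s10.png

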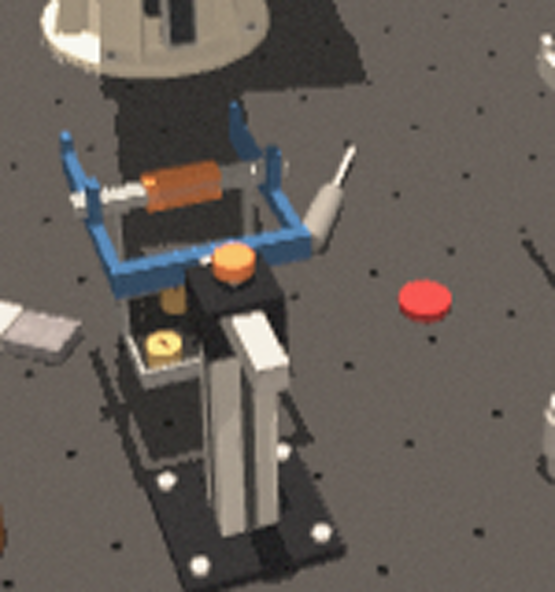

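Run:
```python
import pickle
from h import *
np.set_printoptions(precision=1,suppress=True)
s,m,im=pickle.load(open("w10.pkl","rb"))
f=lambda a,b,z:onz(m,a/1.5-.17,b/1.5-.17,z,True)[:2]
y=-.1;ex=np.array([np.cos(y),np.sin(y)]);ey=np.array([-np.sin(y),np.cos(y)])
a,b=f(381,149,204),f(381,386,204);c,d=f(440,172,200),f(340,361,200)
print('bar mid',(a+b)/2,'len',np.linalg.norm(a-b),'yaw',np.arctan2(-(a-b)[0],(a-b)[1]))
print('across bar',a@ey,b@ey,'arms',c@ey,d@ey,'offset',(a+b)/2@ey-(c+d)/2@ey)
k=f(590,285,226);print('knob',k,'bar from axis',((a+b)/2-k)@ex)
```

```text
bar mid [ 612.8 -202.4] len 148.6036233388841 yaw -0.10264462716449876
across bar -65.86824910782691 -214.47135277621703 arms -78.90462680131877 -198.3056500426283 offset -1.5646625200484152
knob [ 735.7 -214.7] bar from axis -123.56515373007862
```

```bash
python3 -c "
from rig import job,sense
print(abs(sense()['qvel']).max()); print(job.sign_off())"
```

```text
0.025256562486237078
the job is handed in; nothing more can be done
None
```

I moved the tray from the storage stand to the scanning stand and handed the job in at about 20 s of the 72 s allowed. Sign-off gives no verdict, so the checks below are my only evidence that it passed.

**What I did:** I gripped the orange grip, lifted the tray clear, carried it level and came in over the scanning fork's tips. I then felt for the rear wall, which I touched at about 5.7 N. I backed off 1.6 mm and lowered the bar with no contact past the flat run's height until the fork took the weight. After that I released and withdrew straight up.

**Last checks:**
- **Seating:** the fork took the weight at the same tool height as in the storage notch (183.0 mm), so the bar centre is about 199 mm up.
- **Centring:** the bar is about 1.6 mm off the middle between the arms; the limit is 10 mm.
- **Squareness:** within about 0.01 rad of the fork; the limit is 0.12 rad.
- **Distance from the column axis:** about 124 mm, inside the 104–145 mm window.
- **Samples:** all three were standing in the tray, in the same spots as at the start.
- **Bystanders:** the pictures show nothing knocked, but I did not measure each one's position.
- **Forces:** the readings at the end of each move stayed under 6 N. I did not sample between them.

**Disagreement:** the top camera and the first wrist view differed by about 4 mm in x and 7 mm in y on where the grip was. A closer wrist view settled it.

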